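Fit a gobo cell in a projector wheel and screw its clip shut

TASK

Turn the projector's wheel by its knob until the one empty pocket is centred in the open loading window, then set the loose gobo cell gently (it carries glass) and fully home in that pocket. Take the flat screwdriver from its stand and turn the slotted clip screw by the pocket clockwise to its stop, keeping the blade seated in the slot through the whole turn, so that the clip's tongue reaches over the cell's flange. Put the screwdriver back upright in its hole in the stand, and leave the candle, the tape and the tin where they are.

Things in the scene. Friction and masses are not known exactly. Their poses are not given: they have to be found in the camera images.
- projector: dark metal projector standing lens up, fixed; 274 x 248 mm, 97 mm high to the top of its clear guard, which covers the wheel except at the loading window. Origin at table height under the wheel's axle; x axis from the axle to the lens barrel (56 mm across, its middle 62 mm from the axle, top at 140 mm); -x axis to the loading window, on the robot's side
- wheel (a joint): angle of the flat aluminium wheel (228 mm across) about its upright axle, counter-clockwise from above positive; 0 when the empty pocket is in the middle of the loading window, centred within 0.14 rad either way. Starts at 0.8 to 1.4: turn it clockwise from above by that much. No notches; friction of about 0.3 N m holds it where it is left
- knob (a point): grip point of the wheel's round ribbed black knob above the guard, on the axle: knob 36 mm across, from 106 to 141 mm above the table, this point at 124 mm; it turns one to one with the wheel
- pocket (a point): centre of the floor of the wheel's empty pocket, 62 mm from the axle, 64 mm above the table; a round recess 50 mm across and 6 mm deep (bezel top at 70 mm). It has the wheel's axes: -x points from the axle through the pocket. The other three pockets are filled with cells like the loose one
- load_point (a point): fixed point where the pocket's floor centre must come: 62 mm from the axle, 64 mm above the table, with the projector's axes, in the middle of the loading window: a rectangle cut from the guard, 116 mm wide in y, from 28 to 124 mm in front of the axle, open to the front, where the wall is 68 mm high with a small index rib (to 74 mm) at its middle
- clip (a joint): angle of the clip and its slotted screw by the empty pocket, clockwise from above positive. Starts between 0 and 0.2, tongue swung aside, pocket free; end stop at 1.4, where the tongue points to the axle and overlaps the cell's flange by about 5 mm. Stiff, about 0.05 N m; stays where it is left. Turned home means 1.25 or more
- slot (a point): centre of the slot's floor, on the screw's upright axis, 38 mm outward of the pocket's centre, 74.5 mm above the table. Steel head 24 mm across, its top 6 mm above this point; slot 5 mm wide, 6 mm deep, open at both ends, along this frame's x axis; z up. The flat tongue (13 mm wide, underside at 71.5 mm) reaches 20 mm along +x
- cell: loose aluminium gobo cell holding a small glass gobo: flange 46 mm across, 6 mm thick, below; collar 30 mm across on it to grip; 24 mm high in all, 60 g. Origin under its middle, z up. It lies upright on a 3 mm card on the table. In the pocket it is home when its underside is on the floor and its flange level with the bezel
- driver: flat screwdriver upright, blade down, in the tool stand: square wooden handle 27 x 27 mm, 86 mm long plus a 4 mm end cap, about 140 g; origin at the middle of the handle's lower end, z up along the handle, x and y square to its flats. Shank (9 mm) and blade reach 62 mm below the origin
- driver_tip (a point): middle of the blade's edge, 62 mm below the driver's origin, with the driver's axes: blade 14 mm wide along x, 2.4 mm thick along y
- stand_hole (a point): mouth centre of the driver's hole in the fixed grey tool stand, 82 mm above the table, with the stand's axes; 18 mm across, through the 6 mm top plate on which the handle rests. Stand 130 (x) x 70 (y) mm, hole 25 mm to -x of its middle; a thin round-handled driver (20 mm, top at 132 mm) is fixed 67 mm to +x of the hole. Stand and cell are on opposite sides of the projector
- candle: white pillar candle, 60 mm across and 110 mm tall, standing; origin under its middle
- tape: roll of brown adhesive tape, 90 mm across and 24 mm high, lying flat; origin under its middle
- tin: round closed metal tin, 78 mm across and 54 mm tall; origin under its middle

How it is judged:
By the outcome, as a careful person would: the job done as asked, in the order asked, and still so for the second after the job is handed in, with the robot touching nothing.
It also fails if it takes over 69 s, if anything falls off the work surface, if the arm or the gripper's body presses on something with over 40 N, if the wrist force passes 120 N, or if a joint passes its speed limit or range.

ROBOT

A 6-joint arm with a two-finger parallel gripper is mounted at the origin on the work surface. World frame = base frame: x ahead of the robot, y to its left, z up, the work surface at z = 0. Lengths are in mm, angles in rad, forces in N, time in s.
With the tool pointing down it reaches from about 350 to 775 mm from the base axis. Payload 7.3 kg.
Tool frame: the origin (TCP) lies at the very end of the fingers, on their centre line; the grasp point (between the pads) lies 19 mm behind it; z points along the fingers, y is the line along which they close (so a half turn about z gives the same grasp; the last joint's range is limited). The gripper opens to 92 mm and grips with 3 to 60 N. Pads are 19 mm wide; open, the fingers measure 130 mm over their backs; the gripper's body (75 mm by 190 mm) begins 47 mm behind the grasp point.
Start: joints at [-1.464, 0.342, 1.524, -0, 1.275, -0.146], TCP at [131.333, -508.331, 191.941] pointing down, gripper open.
Joint ranges: [-2.53, 2.53], [-0.77, 2.02], [0.04, 2.7], [-1, 4.14], [0.28, 2.66], [-3.11, 3.11]. Speed limits (rad/s): [2.57, 2.57, 3.14, 3.14, 3.14, 3.14].

INTERFACE

Orientations are given as [roll, pitch, yaw] about the fixed x, y, z axes, in that order (R = Rz(yaw) Ry(pitch) Rx(roll)).
In Python, from plant import * gives the robot as it stands.
- The arm moves only by the tool arm_command, never from a script. Its arguments are lists of equal length, an entry for each row: "gripper": the finger opening in mm, from 0 to 91.8; "dp": the shift along the tool's x, y, z in units of 25 mm (1.0 is 25 mm), a list of three; "twist": the turn about the tool's z in units of 5 degrees (1.0 is 5 degrees). A call has exactly 5 rows; each row shifts and turns the commanded pose from where the row before left it, along the tool's axes as they then stand; what a row does not reach is not made up. A row lasts 1/8 s, in which the tool goes at most 62.5 mm and 10.7 degrees, less where a joint would pass 70% of its speed; a pose out of reach is approached as far as the arm can. A call is refused whole if a number of a shift passes 1 or a number of a turn 1, either way. A call with a gripper value outside its range is refused whole. The fingers move at their own pace and stop on an object; the grip force is fixed at half the most. Time passes only in rows, so rows that do not move let the fingers close, or fill a call up. It gives the time, the measured TCP pose, the force, the opening and the grip force at its end, in the units of the state.
- get_obs(): the state, without advancing time (a new reading comes with each control period).
- capture(name): name is "scene" or "top"; returns the picture (420x560x3 uint8, red, green, blue); there is no depth.
- get_calibration(name): a dict with "mtx" (3x3 intrinsics, pixels), "position" and "attitude" of the camera in the world. Camera axes: x right, y down, z forward; pixel columns grow to the right and rows downward; lengths in mm; the calibration is good to about 2 mm. A picture is of the moment at which its call begins. get_calibration takes no time and is no camera call.
- close_job(): hands the job in; it is judged then, once.
The state is a dict: "time": time; "joint_positions": joint angles; "dq": joint speeds; "tau": joint torques, N m; "tool_pos": TCP position; "tcp_rot": TCP orientation; "contact_force": force on the tool from outside, world axes, zero at the start; "moment": the same for the moment, N m; "grip_width": finger opening in mm; "finger_force": force on a finger pad.
Only numpy, scipy, OpenCV 4.12 (cv2) and the standard library are available. Lean on these libraries where they do the work, as an engineer would, in place of code of your own. Each camera call takes 0.05 s, during which the arm holds its last target. There are 200 camera calls.

## Working session

There is one attempt and no reset: what is moved stays moved. The work goes in short steps, Python scripts to look and compute and a tool call to move; the robot and the scene stay as the last step left them, time stands still between calls to the robot, and variables do not carry over. Pictures are saved under pics/ and viewed, at most 10 in all, crops included, and the job is handed in when it is done.

Besides the shell and the picture viewer there is one more tool, called after ">>>" by a JSON object that holds its "api" and its "payload". arm_command: Moves the arm, as the interface text tells. Its arguments: {"type":"object","properties":{"gripper":{"type":"array"},"dp":{"type":"array"},"twist":{"type":"array"}},"required":["gripper","dp","twist"]}

```bash
mkdir -p pics; ls; python3 - <<'E'
from plant import *
import cv2
for n in("scene","top"):
    im=capture(n); cv2.imwrite(f"pics/{n}0.png",im[:,:,::-1]); print(n,get_calibration(n))
print(get_obs())
E
```

```text
pics
scene {'mtx': array([[543.06040316,   0.        , 281.156372  ],
       [  0.        , 543.06040316, 205.30962539],
       [  0.        ,   0.        ,   1.        ]]), 'position': array([1168.34570279,  294.37678691, 1040.74109821]), 'attitude': array([-2.52194805,  0.01335399,  2.0244832 ])}
top {'mtx': array([[446.96273523,   0.        , 284.73163171],
       [  0.        , 446.96273523, 202.52853022],
       [  0.        ,   0.        ,   1.        ]]), 'position': array([ 502.59168875,   -5.24208334, 1058.98209276]), 'attitude': array([-3.07952568, -0.0227534 , -1.57260924])}
{'time': 0.1, 'joint_positions': array([-1.46398261e+00,  3.42674654e-01,  1.52489037e+00, -2.06554306e-05,
        1.27538205e+00, -1.45986689e-01]), 'dq': array([ 0.00092808, -0.00216627, -0.00331806, -0.0003132 ,  0.00078831,
       -0.00086105]), 'tau': array([ 2.43562783e-03, -4.32004344e+01, -2.44694299e+01,  7.21784472e-02,
        5.25608927e-02, -3.63082449e-05]), 'tool_pos': array([ 131.29045562, -507.91498459,  191.31412996]), 'tcp_rot': array([-3.14024976e+00, -1.77483967e-04,  2.52806311e-01]), 'contact_force': array([-0.07851455, -0.18874568,  0.2384482 ]), 'moment': array([-0.0144803 ,  0.06297074,  0.01310974]), 'finger_force': 0.0, 'grip_width': 92.04002460875564}
```

View pics/top0.png

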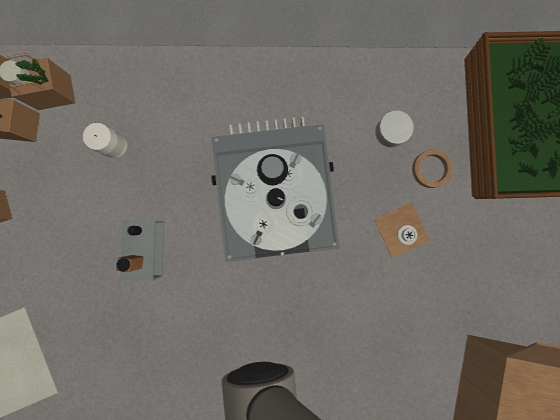

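View pics/scene0.png

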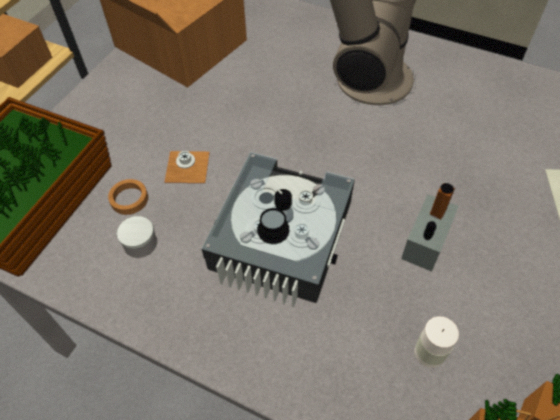

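The top view shows the knob at (276,198), the empty pocket near (300,212), the cell at (408,235), the driver at (125,264) and the stand at (140,250). The scene view agrees with this. Next I'll make enlarged crops and a ray helper.

```bash
cat > h.py <<'E'
import numpy as np, cv2
from plant import *
from scipy.spatial.transform import Rotation as R
def ray(n,u,v,z):
    c=get_calibration(n); d=R.from_euler('xyz',c['attitude']).as_matrix()@np.linalg.solve(c['mtx'],[u,v,1.])
    p=np.array(c['position']); return (p+d*(z-p[2])/d[2]).round(1)
def proj(n,P):
    c=get_calibration(n); q=c['mtx']@(R.from_euler('xyz',c['attitude']).as_matrix().T@(np.array(P,float)-c['position'])); return (q[:2]/q[2]).round(1)
def crop(n,u0,v0,w,h,s,name):
    im=capture(n)[:,:,::-1]; cv2.imwrite('pics/'+name,cv2.resize(im[v0:v0+h,u0:u0+w],None,fx=s,fy=s,interpolation=cv2.INTER_CUBIC))
E
python3 - <<'E'
from h import *
im=capture("top")[:,:,::-1]
a=cv2.resize(im[115:265,205:345],None,fx=3.9,fy=3.9,interpolation=cv2.INTER_CUBIC)
b=cv2.resize(im[215:285,112:172],None,fx=4,fy=4,interpolation=cv2.INTER_CUBIC)
c=cv2.resize(im[200:260,370:430],None,fx=4,fy=4,interpolation=cv2.INTER_CUBIC)
o=np.zeros((590,800,3),np.uint8); o[:a.shape[0],:a.shape[1]]=a; o[:280,555:795]=b; o[300:540,555:795]=c
cv2.imwrite('pics/m1.png',o)
print('knob',ray('top',276,198,141),'cell',ray('top',408,235,27),'cap',ray('top',123,264,172),'hole2',ray('top',135,230,132),'pocket',ray('top',300,212,64))
print('S knob',ray('scene',283,199,141),'cell',ray('scene',185,156,27),'cap',ray('scene',447,188,172))
E
```

```text
knob [569.   -8.3 141. ] cell [ 491.2 -314.5   27. ] cap [437.4 291.1 172. ] hole2 [503.7 281.4 132. ] pocket [543.2 -62.   64. ]
S knob [580.7  -1.3 141. ] cell [ 491.9 -313.7   27. ] cap [435.5 293.3 172. ]
```

View pics/m1.png

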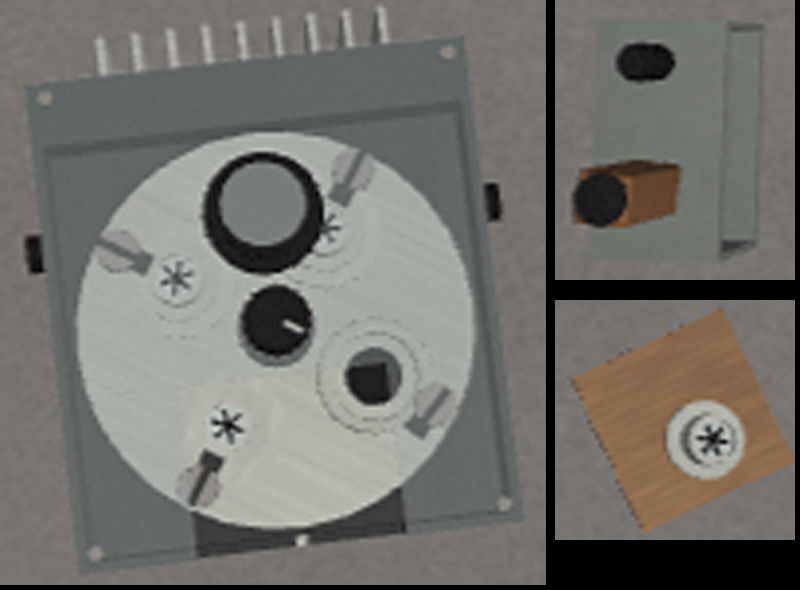

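The enlarged view gives these features:
- **Knob:** top at crop (278,322).
- **Index rib:** (302,541).
- **Guard screws:** (44,97), (448,51), (505,503) and (95,553).
- **Empty pocket:** (368,375), with its clip near (435,403).
- **Driver cap:** (600,197).
- **Thin driver:** about (628,62).
- **Cell:** (713,440).

```bash
python3 - <<'E'
from h import *
A=lambda x,y,z:ray('top',205+x/3.9-.4,115+y/3.9-.4,z)
c=np.array([A(*p,97) for p in((44,97),(448,51),(505,503),(95,553))]);print(c)
k=A(278,322,141); r=A(302,541,74);p=A(368,375,68);print('knob',k,'rib',r,'pocket',p,'mid corners',c.mean(0))
for a,b in((3,0),(2,1)): d=c[b]-c[a];print('yaw',np.arctan2(d[1],d[0]))
for a,b in((1,0),(2,3)): d=c[b]-c[a];print('yaw',np.arctan2(-d[0],d[1]))
d=k-r;print('rib yaw',np.arctan2(d[1],d[0]),np.hypot(*d[:2]))
d=k-p;print('pocket yaw',np.arctan2(d[1],d[0]),np.hypot(*d[:2]))
B=lambda x,y,z:ray('top',112+(x-555)/4-.4,215+y/4-.4,z)
cap=B(600,197,172);th=B(630,62,132);print(cap,th,np.hypot(*(cap-th)[:2]))
for q in((600,22),(727,22),(720,260),(588,258)):print('stand',B(*q,82))
for q in((573,178),(629,163),(681,168),(676,210),(625,229),(575,222)):print('h',B(*q,168),B(*q,82))
print('cell',ray('top',370+158/4-.4,200+140/4-.4,27), 'flange', ray('top',370+(705-555)/4-.4,200+140/4-.4,9))
im=cv2.cvtColor(capture('top'),cv2.COLOR_RGB2HSV)
E
```

```text
[[ 699.4  121.8   97. ]
 [ 726.1 -103.4   97. ]
 [ 473.9 -133.2   97. ]
 [ 447.2   92.1   97. ]]
knob [570.7  -8.  141. ] rib [452.2 -21.7  74. ] pocket [545.8 -59.5  68. ] mid corners [586.65   -5.675  97.   ]
yaw 0.11722377171276353
yaw 0.1176148406819249
yaw 0.11801038788994807
yaw 0.11795849330015117
rib yaw 0.11510081347822655 119.28931217841779
pocket yaw 1.1204395692327629 57.20367121085852
[437.6 291.4 172. ] [503.6 290.9 132. ] 66.00189391222042
stand [525.3 323.4  82. ]
stand [525.2 255.1  82. ]
stand [397.1 256.7  82. ]
stand [398.5 327.2  82. ]
h [446.7 306.1 168. ] [441.3 336.2  82. ]
h [453.9 278.9 168. ] [449.2 306.4  82. ]
h [451.4 253.5 168. ] [446.5 278.5  82. ]
h [430.9 255.6 168. ] [424.  280.7  82. ]
h [421.7 280.3 168. ] [413.9 307.8  82. ]
h [425.2 304.7 168. ] [417.7 334.6  82. ]
cell [ 492.1 -317.1   27. ] flange [ 491.9 -317.8    9. ]
```

>>> {"api": "arm_command", "payload": {"gripper": [60, 60, 60, 60, 60], "dp": [[1, -0.2, 0], [1, -0.2, 0], [1, -0.2, 0], [1, -0.2, 0], [1, -0.2, 0]], "twist": [-0.85, -0.85, -0.85, -0.85, -0.85]}}

```text
time: 0.82
tool_pos: [236.7, -436.3, 191.7]
tcp_rot: [-3.141, -0.0, 0.626]
contact_force: [-0.9, 0.5, -0.1]
grip_width: 60.3
finger_force: 0.0
```

```bash
cat >> h.py <<'E'
def togo(x,y,z=None,yaw=None):
    o=get_obs(); p=o['tool_pos'];r=o['tcp_rot']; M=R.from_euler('xyz',r).as_matrix()
    d=M.T@(np.array([x,y,p[2] if z is None else z])-p)
    print('units',(d/25).round(2),'twist',None if yaw is None else round(np.degrees(r[2]-yaw)/5,2)); st(o)
def st(o=None):
    o=o or get_obs(); print('t',round(o['time'],2),'p',o['tool_pos'].round(1),'rpy',o['tcp_rot'].round(3),'F',o['contact_force'].round(1),'M',o['moment'].round(2),'w',round(float(o['grip_width']),1),'ff',round(float(o['finger_force']),1))
E
python3 -c "
from h import *
togo(570.7,-8,192,.62)"
```

```text
units [ 2.087e+01 -6.050e+00 -1.000e-02] twist 0.07
t 0.82 p [ 236.7 -436.3  191.7] rpy [-3.141 -0.     0.626] F [-0.9  0.5 -0.1] M [-0.04 -0.06 -0.03] w 60.3 ff 0.0
```

>>> {"api": "arm_command", "payload": {"gripper": [60, 60, 60, 60, 60], "dp": [[1, -0.3, 0], [1, -0.3, 0], [1, -0.3, 0], [1, -0.3, 0], [1, -0.3, 0]], "twist": [0, 0, 0, 0, 0]}}

```text
time: 1.45
tool_pos: [316.0, -332.7, 191.8]
tcp_rot: [-3.141, 0.0, 0.624]
contact_force: [-0.3, 0.1, -0.4]
grip_width: 60.0
finger_force: 0.0
```

>>> {"api": "arm_command", "payload": {"gripper": [60, 60, 60, 60, 60], "dp": [[1, -0.3, 0], [1, -0.3, 0], [1, -0.3, 0], [1, -0.3, 0], [1, -0.3, 0]], "twist": [0, 0, 0, 0, 0]}}

```text
time: 2.08
tool_pos: [395.6, -229.2, 191.8]
tcp_rot: [-3.141, 0.0, 0.624]
contact_force: [0.1, -0.4, -0.6]
grip_width: 59.8
finger_force: 0.0
```

>>> {"api": "arm_command", "payload": {"gripper": [60, 60, 60, 60, 60], "dp": [[1, -0.3, 0], [1, -0.3, 0], [1, -0.3, 0], [1, -0.3, 0], [1, -0.3, 0]], "twist": [0, 0, 0, 0, 0]}}

```text
time: 2.7
tool_pos: [475.1, -125.8, 191.8]
tcp_rot: [-3.141, 0.0, 0.624]
contact_force: [-0.0, 0.1, 0.5]
grip_width: 60.3
finger_force: 0.0
```

>>> {"api": "arm_command", "payload": {"gripper": [60, 60, 60, 60, 60], "dp": [[1, -0.3, 0], [1, -0.3, 0], [1, -0.3, 0], [1, -0.3, 0], [0.7, -0.25, 0]], "twist": [0, 0, 0, 0, 0]}}

```text
time: 3.32
tool_pos: [549.4, -27.6, 191.6]
tcp_rot: [-3.141, 0.0, 0.624]
contact_force: [0.1, -0.3, 0.3]
grip_width: 59.7
finger_force: 0.0
```

```bash
python3 -c "
from h import *
togo(570.7,-8,105,.62)"
```

```text
units [ 1.15 -0.14  3.46] twist 0.05
t 3.33 p [549.4 -27.6 191.6] rpy [-3.141  0.     0.624] F [ 0.1 -0.3  0.3] M [-0.03 -0.02  0.03] w 59.7 ff 0.0
```

>>> {"api": "arm_command", "payload": {"gripper": [60, 60, 60, 60, 60], "dp": [[0.7, -0.1, 0], [0.4, 0, 0], [0, 0, 1], [0, 0, 1], [0, 0, 1]], "twist": [0, 0, 0, 0, 0]}}

```text
time: 3.95
tool_pos: [570.0, -10.8, 116.2]
tcp_rot: [3.141, 0.0, 0.623]
contact_force: [-0.1, 0.1, -0.3]
grip_width: 59.7
finger_force: 0.0
```

```bash
python3 -c "
from h import *
togo(570.7,-8,105,.62)"
```

```text
units [ 0.09 -0.08  0.45] twist 0.04
t 3.95 p [570.  -10.8 116.2] rpy [3.141 0.    0.623] F [-0.1  0.1 -0.3] M [-0.04 -0.04  0.04] w 59.7 ff 0.0
```

>>> {"api": "arm_command", "payload": {"gripper": [60, 60, 20, 20, 20], "dp": [[0.09, -0.08, 0.4], [0, 0, 0], [0, 0, 0], [0, 0, 0], [0, 0, 0]], "twist": [0, 0, 0, 0, 0]}}

```text
time: 4.58
tool_pos: [570.8, -7.6, 107.5]
tcp_rot: [3.141, -0.001, 0.624]
contact_force: [0.3, 0.3, -0.5]
grip_width: 34.6
finger_force: 0.0
```

>>> {"api": "arm_command", "payload": {"gripper": [20, 20, 20, 20, 20], "dp": [[0, 0, 0], [0, 0, 0], [0, 0, 0], [0, 0, 0], [0, 0, 0]], "twist": [0, 0, 0.3, 0.7, 1]}}

```text
time: 5.2
tool_pos: [570.5, -7.5, 106.9]
tcp_rot: [3.142, 0.0, 0.446]
contact_force: [0.6, 0.3, -0.2]
grip_width: 20.2
finger_force: 0.0
```

```bash
python3 -c "
from h import *
togo(570.7,-8,105,.62-1.0)"
```

```text
units [-0.    0.02  0.07] twist 9.46
t 5.2 p [570.5  -7.5 106.9] rpy [3.142 0.    0.446] F [ 0.6  0.3 -0.2] M [-0.05  0.02  0.05] w 20.2 ff 0.0
```

```bash
python3 - <<'E'
from h import *
im=capture("scene")[:,:,::-1]; print(proj('scene',[570.7,-8,124]),proj('top',[570.7,-8,124]))
a=cv2.resize(im[120:270,190:370],None,fx=4,fy=4,interpolation=cv2.INTER_CUBIC)
cv2.imwrite('pics/k1.png',a)
cv2.imwrite('pics/k1t.png',capture("top")[:,:,::-1])
E
```

```text
[282.3 199.2] [275.8 197.8]
```

View pics/k1.png

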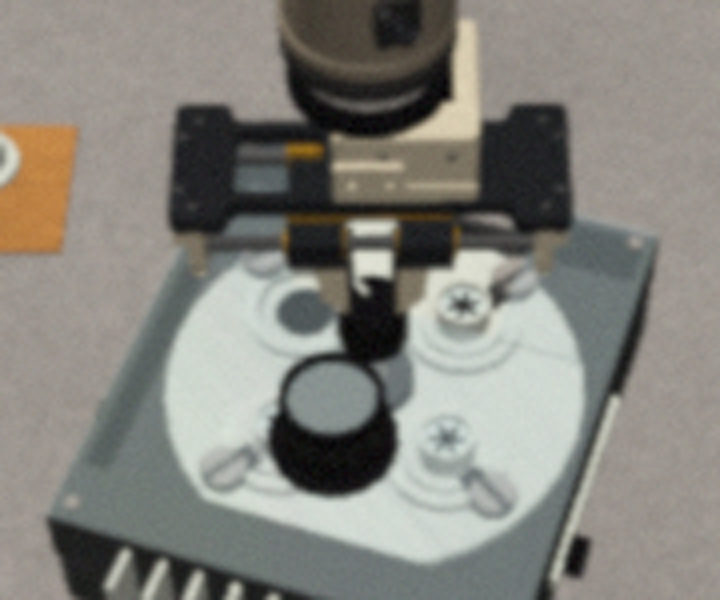

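The scene crop shows the fingers at (335,290) and (407,290). The black knob at (372,320) comes out in front of them, so I'm comparing projections with this.

```bash
python3 - <<'E'
from h import *
f=lambda P:((proj('scene',P)-[190,120])*4).round()
for z in(106,124,141):print('knobaxis',z,f([570.7,-8,z]))
o=get_obs();p=o['tool_pos'];M=R.from_euler('xyz',o['tcp_rot']).as_matrix();st(o)
for s in(-10,10,-29,29):
  for z in(0,-66):print(s,z,f(p+M@[0,s,z]))
print('joint',o['joint_positions'].round(3))
print('scene ray knob bottom',ray('scene',190+372/4,120+345/4,106))
print('lens top', f([570.7+62*.993,-8+62*.117,140]), 'pix 333,397')
a=cv2.imread('pics/k1t.png')[115:265,205:345]
cv2.imwrite('pics/k2.png',cv2.resize(a,None,fx=4,fy=4,interpolation=cv2.INTER_CUBIC))
E
```

```text
knobaxis 106 [370. 337.]
knobaxis 124 [369. 317.]
knobaxis 141 [369. 297.]
t 5.3 p [570.5  -7.5 106.9] rpy [3.142 0.    0.448] F [0.9 0.5 0.1] M [-0.   -0.04  0.05] w 19.8 ff 0.0
-10 0 [390. 336.]
-10 -66 [389. 260.]
10 0 [352. 336.]
10 -66 [349. 260.]
-29 0 [426. 336.]
-29 -66 [427. 260.]
29 0 [316. 336.]
29 -66 [312. 260.]
joint [-0.147  0.502  1.518 -0.     1.121  0.976]
scene ray knob bottom [574.9  -4.5 106. ]
lens top [328. 392.] pix 333,397
```

View pics/k2.png

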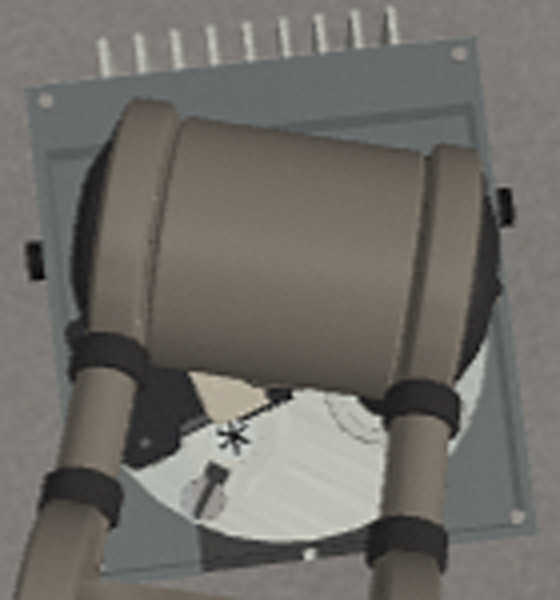

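The top view shows the wrist over the wheel and the gripper's dark corner near crop (140,468). The wheel has not turned.

```bash
python3 - <<'E'
from h import *
o=get_obs();p=o['tool_pos'];M=R.from_euler('xyz',o['tcp_rot']).as_matrix()
for n,(u,v,s) in dict(scene=(190,120,4),top=(205,115,4)).items():
  for z in(-66,-100):
    for x in(-37,37):
      for y in(-95,95):print(n,z,x,y,((proj(n,p+M@[x,y,z])-[u,v])*s).round())
E
```

```text
scene -66 -37 -95 [554. 202.]
scene -66 -37 95 [185. 203.]
scene -66 37 -95 [561. 318.]
scene -66 37 95 [177. 320.]
scene -100 -37 -95 [558. 159.]
scene -100 -37 95 [180. 160.]
scene -100 37 -95 [566. 277.]
scene -100 37 95 [171. 278.]
top -66 -37 -95 [142. 475.]
top -66 -37 95 [486. 309.]
top -66 37 -95 [ 77. 340.]
top -66 37 95 [422. 176.]
top -100 -37 -95 [136. 475.]
top -100 -37 95 [495. 303.]
top -100 37 -95 [ 69. 335.]
top -100 37 95 [427. 165.]
```

```bash
python3 - <<'E'
from h import *
a=cv2.imread('pics/k1.png')
for x in (316,322,328,334,342,398,404,412,420,428): print(x,[tuple(int(v) for v in a[y,x]) for y in range(264,352,8)])
E
```

```text
316 [(31, 31, 32), (90, 101, 104), (156, 169, 170), (153, 165, 164), (93, 93, 90), (91, 89, 80), (87, 88, 80), (89, 87, 81), (98, 98, 92), (184, 189, 181), (207, 214, 205)]
322 [(28, 28, 28), (81, 96, 101), (104, 123, 129), (108, 123, 131), (94, 105, 111), (89, 93, 89), (88, 88, 81), (91, 91, 81), (129, 132, 125), (198, 205, 198), (209, 216, 207)]
328 [(27, 31, 32), (85, 96, 104), (99, 117, 127), (98, 114, 123), (99, 118, 124), (94, 102, 101), (95, 94, 86), (112, 112, 105), (176, 182, 174), (206, 214, 205), (206, 212, 203)]
334 [(28, 30, 32), (83, 98, 106), (97, 114, 123), (99, 117, 124), (99, 113, 125), (101, 114, 122), (100, 104, 101), (125, 128, 120), (161, 168, 160), (180, 186, 179), (186, 194, 185)]
342 [(34, 36, 38), (83, 95, 102), (93, 108, 116), (93, 109, 118), (93, 112, 117), (97, 110, 118), (68, 78, 81), (36, 36, 35), (32, 32, 32), (54, 58, 56), (92, 95, 90)]
398 [(30, 32, 34), (70, 78, 83), (74, 88, 96), (78, 90, 97), (71, 89, 93), (72, 88, 92), (57, 68, 71), (14, 16, 18), (12, 10, 11), (18, 19, 21), (34, 33, 34)]
404 [(28, 31, 32), (85, 99, 106), (99, 116, 123), (98, 115, 123), (98, 116, 124), (96, 114, 124), (81, 90, 94), (59, 60, 57), (58, 62, 57), (64, 66, 63), (106, 109, 102)]
412 [(32, 32, 31), (83, 98, 104), (102, 117, 126), (99, 115, 123), (98, 113, 124), (135, 151, 156), (187, 202, 199), (188, 196, 188), (189, 194, 187), (188, 196, 188), (191, 197, 190)]
420 [(31, 33, 35), (85, 101, 105), (98, 116, 125), (105, 123, 130), (121, 137, 142), (188, 203, 203), (208, 222, 219), (208, 215, 209), (203, 210, 202), (206, 215, 205), (210, 218, 209)]
428 [(40, 43, 42), (137, 148, 152), (171, 187, 187), (186, 201, 199), (192, 207, 206), (204, 216, 215), (202, 215, 214), (207, 217, 210), (207, 215, 207), (199, 207, 197), (191, 199, 190)]
```

The colour samples put the fingertips at about crop y=313, over the knob's top edge. So the real tips are near z 141, higher than the state says. I'll open, lower a little and close again, watching the force.

>>> {"api": "arm_command", "payload": {"gripper": [60, 60, 60, 60, 60], "dp": [[0, 0, 0], [0, 0, 0], [0, 0, 0], [0, 0, 0.15], [0, 0, 0.15]], "twist": [0, -0.5, -0.5, -0.5, -0.5]}}

```text
time: 5.92
tool_pos: [570.5, -7.5, 99.3]
tcp_rot: [3.141, -0.0, 0.626]
contact_force: [-0.3, -0.1, 0.1]
grip_width: 59.4
finger_force: 0.0
```

>>> {"api": "arm_command", "payload": {"gripper": [24, 24, 24, 24, 24], "dp": [[0, 0, 0], [0, 0, 0], [0, 0, 0], [0, 0, 0], [0, 0, 0]], "twist": [0, 0, 0, 0, 0]}}

```text
time: 6.55
tool_pos: [570.9, -7.8, 99.6]
tcp_rot: [3.141, -0.0, 0.624]
contact_force: [1.1, -2.5, 0.5]
grip_width: 34.1
finger_force: 30.0
```

```bash
python3 - <<'E'
from h import *
st()
im=capture('scene')[:,:,::-1]
a=cv2.resize(im[165:225,240:330],None,fx=8,fy=8,interpolation=cv2.INTER_CUBIC);cv2.imwrite('pics/k3.png',a)
print(((proj('scene',[570.7,-8,97])-[240,165])*8),((proj('scene',[570.7,-8,141])-[240,165])*8))
E
```

```text
t 6.55 p [570.9  -7.8  99.6] rpy [ 3.141 -0.     0.624] F [ 1.1 -2.5  0.5] M [-0.37 -0.24 -0.02] w 34.1 ff 30.0
[339.2 333.6] [337.6 234.4]
```

View pics/k3.png

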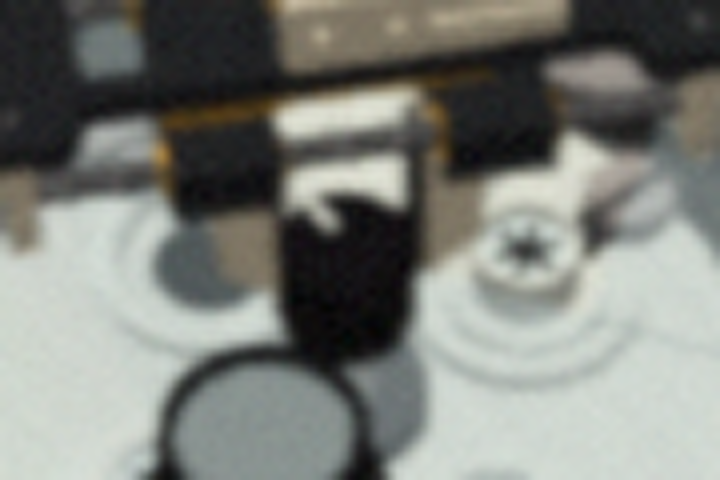

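The fingers now hold the top of the knob (30 N), with their tips about 30 mm above the reported z. I'll regrip deeper.

>>> {"api": "arm_command", "payload": {"gripper": [50, 50, 50, 24, 24], "dp": [[0, 0, 0], [0, 0, 0], [0, 0, 0.5], [0, 0, 0], [0, 0, 0]], "twist": [0, 0, 0, 0, 0]}}

```text
time: 7.22
tool_pos: [570.6, -8.0, 86.4]
tcp_rot: [3.141, 0.001, 0.624]
contact_force: [-0.6, -0.3, -7.7]
grip_width: 35.1
finger_force: 30.1
```

>>> {"api": "arm_command", "payload": {"gripper": [24, 24, 24, 24, 24], "dp": [[0, 0, 0], [0, 0, 0], [0, 0, 0], [0, 0, 0], [0, 0, 0]], "twist": [0, 0, 0.3, 0.6, 1]}}

```text
time: 7.85
tool_pos: [570.5, -7.8, 86.4]
tcp_rot: [3.141, 0.001, 0.456]
contact_force: [3.0, -3.3, -7.9]
grip_width: 35.1
finger_force: 30.0
```

```bash
python3 -c "
from h import *
st()"
```

```text
t 7.85 p [570.5  -7.8  86.4] rpy [3.141e+00 1.000e-03 4.560e-01] F [ 3.  -3.3 -7.9] M [-0.37 -0.45  0.3 ] w 35.1 ff 30.0
```

>>> {"api": "arm_command", "payload": {"gripper": [24, 24, 24, 24, 24], "dp": [[0, 0, 0], [0, 0, 0], [0, 0, 0], [0, 0, 0], [0, 0, 0]], "twist": [1, 1, 1, 1, 1]}}

```text
time: 8.48
tool_pos: [570.3, -7.3, 86.4]
tcp_rot: [-3.141, 0.001, 0.019]
contact_force: [2.9, -1.7, -7.4]
grip_width: 35.1
finger_force: 30.0
```

>>> {"api": "arm_command", "payload": {"gripper": [24, 24, 24, 24, 24], "dp": [[0, 0, 0], [0, 0, 0], [0, 0, 0], [0, 0, 0], [0, 0, 0]], "twist": [1, 1, 1, 1, 0.6]}}

```text
time: 9.1
tool_pos: [570.4, -6.8, 86.4]
tcp_rot: [-3.141, 0.001, -0.381]
contact_force: [3.3, 0.5, -7.6]
grip_width: 35.0
finger_force: 30.0
```

```bash
python3 - <<'E'
from h import *
st()
for n,(u,v,w,h) in dict(scene=(210,140,130,75),top=(205,190,140,75)).items():
    globals()[n]=cv2.resize(capture(n)[v:v+h,u:u+w,::-1],(560,300),interpolation=cv2.INTER_CUBIC)
cv2.imwrite('pics/w1.png',np.vstack([scene,top]))
P=np.array([570.7,-8,64])+62*np.array([-np.cos(.1175),-np.sin(.1175),0]); print(P,(proj('scene',P)-[210,140])*[560/130,4],(proj('top',P)-[205,190])*4)
E
```

```text
t 9.1 p [570.4  -6.8  86.4] rpy [-3.141e+00  1.000e-03 -3.810e-01] F [ 3.3  0.5 -7.6] M [ 0.24 -0.52  0.32] w 35.0 ff 30.0
[509.12750156 -15.26824848  64.        ] [351.93846154 215.2       ] [296.4 149.6]
```

View pics/w1.png

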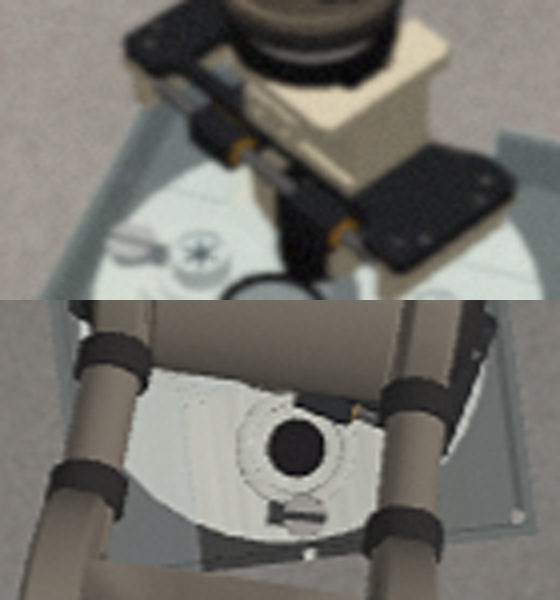

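The pocket hole sits at lower-panel (297,149), against a predicted (296,150), so the wheel is centred. The slot at (300,213) runs crosswise and the tongue points to +y. I'll let go, lift and head for the cell.

>>> {"api": "arm_command", "payload": {"gripper": [56, 56, 56, 56, 56], "dp": [[0, 0, 0], [0, 0, 0], [0, 0, -0.6], [0, 0, -1], [0, 0, -1]], "twist": [0, 0, 0, 0, 0]}}

```text
time: 9.82
tool_pos: [570.7, -7.6, 154.0]
tcp_rot: [-3.141, -0.001, -0.38]
contact_force: [0.9, 0.3, 0.8]
grip_width: 55.6
finger_force: 0.0
```

>>> {"api": "arm_command", "payload": {"gripper": [56, 56, 56, 56, 56], "dp": [[0, 0, -1], [0, 0.5, -0.3], [0, 1, 0], [0, 1, 0], [0, 1, 0]], "twist": [0, -1, -1, -1, -1]}}

```text
time: 10.45
tool_pos: [550.6, -93.2, 186.1]
tcp_rot: [3.141, -0.002, -0.028]
contact_force: [0.6, 0.2, 0.5]
grip_width: 56.1
finger_force: 0.0
```

>>> {"api": "arm_command", "payload": {"gripper": [56, 56, 56, 56, 56], "dp": [[0, 1, 0], [-0.5, 1, 0], [-0.5, 1, 0], [-0.5, 1, 0], [-0.5, 1, 0]], "twist": [-1, -0.7, 0, 0, 0]}}

```text
time: 11.08
tool_pos: [510.1, -222.9, 186.0]
tcp_rot: [3.14, -0.001, 0.118]
contact_force: [0.3, 0.3, 0.3]
grip_width: 56.2
finger_force: 0.0
```

```bash
python3 -c "
from h import *
togo(492,-317,120,.1175)"
```

```text
units [-1.17  3.65  2.64] twist 0.0
t 11.07 p [ 510.1 -222.9  186. ] rpy [ 3.14e+00 -1.00e-03  1.18e-01] F [0.3 0.3 0.3] M [-0.    0.02  0.03] w 56.2 ff 0.0
```

>>> {"api": "arm_command", "payload": {"gripper": [56, 56, 56, 56, 56], "dp": [[-0.4, 1, 0.5], [-0.4, 1, 1], [-0.3, 1, 1], [0, 0.6, 1], [0, 0, 1]], "twist": [0, 0, 0, 0, 0]}}

```text
time: 11.7
tool_pos: [493.9, -316.2, 72.6]
tcp_rot: [3.14, -0.001, 0.116]
contact_force: [0.2, 0.1, 0.1]
grip_width: 55.5
finger_force: 0.0
```

```bash
python3 - <<'E'
from h import *
togo(492,-317,20,.1175)
im=capture('scene'); cv2.imwrite('pics/c1.png',cv2.resize(im[90:200,120:250,::-1],None,fx=5,fy=5,interpolation=cv2.INTER_CUBIC))
o=get_obs();p=o['tool_pos'];M=R.from_euler('xyz',o['tcp_rot']).as_matrix()
for d in(0,-20,-40):
  for y in(-28,28,-47,47):print(d,y,((proj('scene',p+M@[9.5,y,d])-[120,90])*5).round())
print('cell',(proj('scene',[492,-317,27])-[120,90])*5)
E
```

```text
units [-0.08  0.02  2.1 ] twist -0.02
t 11.7 p [ 493.9 -316.2   72.6] rpy [ 3.14e+00 -1.00e-03  1.16e-01] F [0.2 0.1 0.1] M [ 0.01 -0.02  0.02] w 55.5 ff 0.0
0 -28 [355. 300.]
0 28 [248. 272.]
0 -47 [392. 310.]
0 47 [213. 263.]
-20 -28 [348. 272.]
-20 28 [241. 245.]
-20 -47 [385. 282.]
-20 47 [205. 235.]
-40 -28 [342. 243.]
-40 28 [233. 215.]
-40 -47 [379. 253.]
-40 47 [197. 206.]
cell [319. 328.]
```

View pics/c1.png

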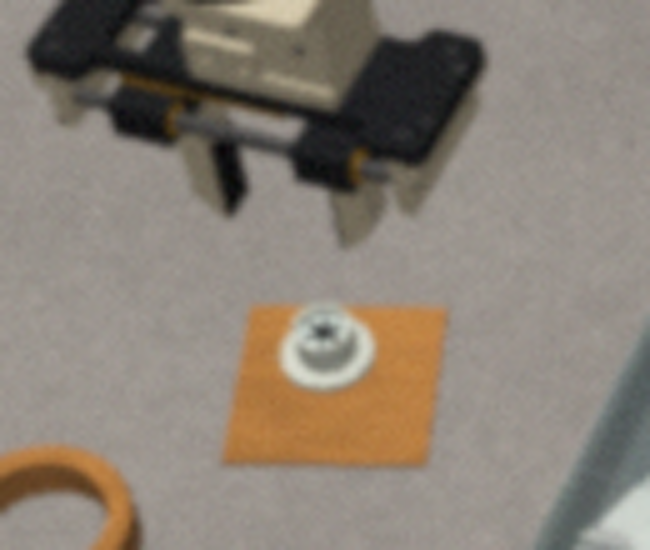

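The picture shows the fingertips at (232,213) and (345,248), which matches a tip about 38 mm above the reported TCP. The cell top is at (323,330), about as predicted. I'll work with real z ≈ reported + 37.

>>> {"api": "arm_command", "payload": {"gripper": [56, 56, 56, 56, 56], "dp": [[-0.08, 0, 1], [0, 0, 1], [0, 0, 1], [0, 0, 0.5], [0, 0, 0.2]], "twist": [0, 0, 0, 0, 0]}}

```text
time: 12.38
tool_pos: [491.9, -314.9, -20.2]
tcp_rot: [3.141, -0.0, 0.118]
contact_force: [-0.2, -0.6, -0.1]
grip_width: 55.8
finger_force: 0.0
```

>>> {"api": "arm_command", "payload": {"gripper": [56, 24, 24, 24, 24], "dp": [[0, 0, 0], [0, 0, 0], [0, 0, 0], [0, 0, 0], [0, 0, 0]], "twist": [0, 0, 0, 0, 0]}}

```text
time: 13.0
tool_pos: [491.8, -315.0, -20.2]
tcp_rot: [3.141, -0.001, 0.118]
contact_force: [-0.7, -0.5, 1.9]
grip_width: 29.2
finger_force: 30.0
```

```bash
python3 -c "
from h import *
st()"
```

```text
t 13.0 p [ 491.8 -315.   -20.2] rpy [ 3.141e+00 -1.000e-03  1.180e-01] F [-0.7 -0.5  1.9] M [-0.06  0.08  0.01] w 29.2 ff 30.0
```

>>> {"api": "arm_command", "payload": {"gripper": [24, 24, 24, 24, 24], "dp": [[0, 0, -0.3], [0, 0, -1], [0, 0, -1], [0, 0, -1], [0, 0, -1]], "twist": [0, 0, 0, 0, 0]}}

```text
time: 13.62
tool_pos: [491.4, -314.6, 88.0]
tcp_rot: [-3.141, 0.0, 0.118]
contact_force: [0.1, 0.8, -0.3]
grip_width: 29.1
finger_force: 30.0
```

```bash
python3 - <<'E'
from h import *
st()
im=capture('top')[:,:,::-1].copy(); cv2.imwrite('pics/t2.png',im)
f=cv2.resize(im,None,fx=8,fy=8,interpolation=cv2.INTER_CUBIC); T=lambda x,y,z:ray('top',(x+.5)/8-.5,(y+.5)/8-.5,z)
g=cv2.cvtColor(f,cv2.COLOR_BGR2GRAY)
def blobs(mask,x0,y0,x1,y1,lo,hi):
    m=np.zeros_like(mask);m[y0*8:y1*8,x0*8:x1*8]=mask[y0*8:y1*8,x0*8:x1*8]
    for c in cv2.findContours(m,cv2.RETR_EXTERNAL,cv2.CHAIN_APPROX_NONE)[0]:
        a=cv2.contourArea(c)
        if lo<a<hi: yield a,cv2.minEnclosingCircle(c),cv2.minAreaRect(c)
for a,c,r in blobs(((g<110)*255).astype(np.uint8),265,215,300,240,2000,30000): print('dark',a,np.round(c[0]),round(c[1]),r,T(*c[0],64))
# driver handle and cap
h=cv2.cvtColor(f,cv2.COLOR_BGR2HSV)
for a,c,r in blobs(((h[:,:,2]<60)*255).astype(np.uint8),115,250,135,275,1000,30000): print('cap',a,np.round(c[0]),round(c[1]),T(*c[0],172))
# cell from first picture
i0=cv2.imread('pics/top0.png');f0=cv2.resize(i0,None,fx=8,fy=8,interpolation=cv2.INTER_CUBIC);s0=cv2.cvtColor(f0,cv2.COLOR_BGR2HSV)
for a,c,r in blobs(((s0[:,:,1]<70)*255).astype(np.uint8),392,219,422,250,8000,60000): print('cell',a,c,r,T(*c[0],9))
a=cv2.resize(im[205:260,250:315],None,fx=7,fy=7,interpolation=cv2.INTER_CUBIC);b=cv2.resize(im[240:285,108:153],None,fx=7,fy=7,interpolation=cv2.INTER_CUBIC)
o=np.zeros((390,780,3),np.uint8);o[:a.shape[0],:a.shape[1]]=a;o[:315,460:775]=b;cv2.imwrite('pics/m2.png',o)
E
```

```text
t 13.62 p [ 491.4 -314.6   88. ] rpy [-3.141  0.     0.118] F [ 0.1  0.8 -0.3] M [ 0.04 -0.02  0.02] w 29.1 ff 30.0
dark 10613.0 [2232. 1815.] 60 ((2232.000244140625, 1815.5001220703125), (116.672607421875, 116.67262268066406), 45.0) [511.1 -14.2  64. ]
cap 8999.0 [ 998. 2108.] 70 [439.3 288.5 172. ]
cell 19865.0 ((3260.75, 1877.59375), 82.46472930908203) ((3260.08203125, 1879.293701171875), (161.20751953125, 157.18344116210938), 37.5685920715332) [ 492.7 -317.9    9. ]
```

View pics/m2.png

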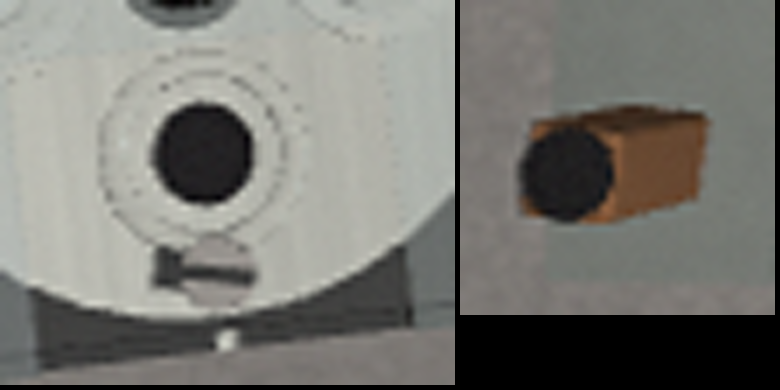

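The last crop shows the pocket hole at (204,153) and the clip head at (220,271). The slot runs from (190,268) to (255,276), which puts the clip at about 0.07 rad. The driver cap is at (567,173). Next I'll carry the cell over.

>>> {"api": "arm_command", "payload": {"gripper": [24, 24, 24, 24, 24], "dp": [[0, -0.3, -0.5], [0, -0.8, 0], [0.2, -1, 0], [0.2, -1, 0], [0.2, -1, 0]], "twist": [0, 0, 0, 0, 0]}}

```text
time: 14.3
tool_pos: [493.4, -208.6, 98.3]
tcp_rot: [-3.14, 0.002, 0.118]
contact_force: [-0.6, 0.2, -0.7]
grip_width: 29.2
finger_force: 30.0
```

>>> {"api": "arm_command", "payload": {"gripper": [24, 24, 24, 24, 24], "dp": [[0.2, -1, 0], [0.2, -1, 0], [0.2, -1, 0], [0.2, -1, 0], [0.2, -1, 0]], "twist": [0, 0, 0, 0, 0]}}

```text
time: 14.92
tool_pos: [503.2, -81.8, 98.3]
tcp_rot: [-3.14, 0.002, 0.118]
contact_force: [0.9, -0.5, -0.7]
grip_width: 29.1
finger_force: 30.0
```

>>> {"api": "arm_command", "payload": {"gripper": [24, 24, 24, 24, 24], "dp": [[0.2, -1, 0], [0.2, -0.9, 0], [0.1, -0.6, 0], [0, -0.2, 0], [0, 0, 0]], "twist": [0, 0, 0, 0, 0]}}

```text
time: 15.55
tool_pos: [508.8, -15.5, 99.2]
tcp_rot: [3.141, 0.001, 0.118]
contact_force: [0.4, -0.3, 0.1]
grip_width: 28.9
finger_force: 30.0
```

```bash
python3 - <<'E'
from h import *
togo(509.3,-14.2,47,.118)
T=lambda x,y,z:ray('top',250+(x+.5)/7-.5,205+(y+.5)/7-.5,z)
print('head',T(220,271,80.5),'slot dir',T(190,268,80.5)-T(255,276,80.5),'rib',T(227,340,74))
B=lambda x,y,z:ray('top',108+(x-460+.5)/7-.5,240+(y+.5)/7-.5,z)
print('cap',B(567,173,172));
for q in((520,118+0),(533,118),(521,215),(613,220),(628,105),(707,115),(700,198)):print(q,B(*q,168),B(*q,82))
E
```

```text
units [ 0.03 -0.05  2.09] twist 0.0
t 15.55 p [508.8 -15.5  99.2] rpy [3.141e+00 1.000e-03 1.180e-01] F [ 0.4 -0.3  0.1] M [ 0.    0.01 -0.02] w 28.9 ff 30.0
head [474.3 -19.3  80.5] slot dir [ 2.6 20.2  0. ] rib [452.6 -21.6  74. ]
cap [436.8 291.4 172. ]
(520, 118) [451.9 306.1 168. ] [447.  336.2  82. ]
(533, 118) [451.9 302.5 168. ] [447.  332.2  82. ]
(521, 215) [424.8 305.3 168. ] [417.3 335.2  82. ]
(613, 220) [423.4 279.6 168. ] [415.7 307.1  82. ]
(628, 105) [455.4 276.1 168. ] [450.9 303.2  82. ]
(707, 115) [452.6 254.  168. ] [447.7 279.   82. ]
(700, 198) [429.4 255.5 168. ] [422.3 280.7  82. ]
```

>>> {"api": "arm_command", "payload": {"gripper": [24, 24, 24, 24, 24], "dp": [[0.02, -0.05, 0.5], [0, 0, 1], [0, 0, 0.4], [0, 0, 0.1], [0, 0, 0]], "twist": [0, 0, 0, 0, 0]}}

```text
time: 16.18
tool_pos: [509.8, -14.5, 49.6]
tcp_rot: [3.141, -0.0, 0.117]
contact_force: [-0.2, 0.2, -0.9]
grip_width: 28.9
finger_force: 30.0
```

>>> {"api": "arm_command", "payload": {"gripper": [24, 24, 24, 24, 24], "dp": [[0, 0, 0.05], [0, 0, 0.05], [0, 0, 0.05], [0, 0, 0], [0, 0, 0]], "twist": [0, 0, 0, 0, 0]}}

```text
time: 16.8
tool_pos: [509.5, -14.3, 45.7]
tcp_rot: [3.141, -0.0, 0.118]
contact_force: [-0.2, -0.0, -1.7]
grip_width: 28.8
finger_force: 30.0
```

```bash
python3 -c "
from h import *
togo(509,-14.2,40.8,.118)"
```

```text
units [-0.02 -0.01  0.2 ] twist -0.01
t 16.8 p [509.5 -14.3  45.7] rpy [ 3.141 -0.     0.118] F [-0.2 -0.  -1.7] M [ 0.03  0.02 -0.01] w 28.8 ff 30.0
```

>>> {"api": "arm_command", "payload": {"gripper": [24, 24, 24, 24, 24], "dp": [[0, 0, 0.05], [0, 0, 0.05], [0, 0, 0.04], [0, 0, 0], [0, 0, 0]], "twist": [0, 0, 0, 0, 0]}}

```text
time: 17.42
tool_pos: [509.5, -14.3, 42.1]
tcp_rot: [3.142, -0.0, 0.118]
contact_force: [1.4, 0.5, -0.7]
grip_width: 29.1
finger_force: 30.0
```

```bash
python3 -c "
from h import *
togo(509,-14.2,40.8,.118)"
```

```text
units [-0.02 -0.01  0.05] twist -0.0
t 17.43 p [509.5 -14.3  42.1] rpy [ 3.142 -0.     0.118] F [ 1.4  0.5 -0.7] M [ 0.1  -0.01 -0.03] w 29.1 ff 30.0
```

>>> {"api": "arm_command", "payload": {"gripper": [24, 24, 24, 24, 24], "dp": [[0, 0, 0.03], [0, 0, 0.02], [0, 0, 0.01], [0, 0, 0], [0, 0, 0]], "twist": [0, 0, 0, 0, 0]}}

```text
time: 18.05
tool_pos: [509.5, -14.3, 40.8]
tcp_rot: [3.141, -0.0, 0.118]
contact_force: [-1.6, 0.1, 2.4]
grip_width: 28.8
finger_force: 30.0
```

```bash
python3 -c "
from h import *
st()"
```

```text
t 18.05 p [509.5 -14.3  40.8] rpy [ 3.141 -0.     0.118] F [-1.6  0.1  2.4] M [ 0.01  0.21 -0.03] w 28.8 ff 30.0
```

The cell is home: the height matches the expected 40.8 and contact is light. I'll let go and head for the driver.

>>> {"api": "arm_command", "payload": {"gripper": [56, 56, 56, 56, 56], "dp": [[0, 0, 0], [0, 0, 0], [0, 0, -0.4], [0, 0, -1], [0, 0, -1]], "twist": [0, 0, 0, 0, 0]}}

```text
time: 18.68
tool_pos: [509.5, -14.3, 101.9]
tcp_rot: [3.141, -0.0, 0.118]
contact_force: [0.1, -0.3, 0.6]
grip_width: 56.0
finger_force: 0.0
```

>>> {"api": "arm_command", "payload": {"gripper": [56, 56, 56, 56, 56], "dp": [[0, 0, -1], [0, 0, -1], [0, -0.4, -0.8], [-0.3, -1, 0], [-0.3, -1, 0]], "twist": [0, 1, 1, 0, 0]}}

```text
time: 19.3
tool_pos: [497.1, 47.0, 171.6]
tcp_rot: [3.142, -0.001, -0.058]
contact_force: [0.2, 0.4, 0.7]
grip_width: 55.9
finger_force: 0.0
```

>>> {"api": "arm_command", "payload": {"gripper": [56, 56, 56, 56, 56], "dp": [[-0.3, -1, 0], [-0.3, -1, 0], [-0.3, -1, 0], [-0.3, -1, 0], [-0.3, -1, 0]], "twist": [0, 0, 0, 0, 0]}}

```text
time: 19.92
tool_pos: [466.6, 174.2, 171.4]
tcp_rot: [-3.141, -0.001, -0.057]
contact_force: [0.6, 0.2, 0.3]
grip_width: 56.1
finger_force: 0.0
```

>>> {"api": "arm_command", "payload": {"gripper": [56, 56, 56, 56, 56], "dp": [[-0.3, -1, 0], [-0.3, -1, 0], [-0.3, -1, 0], [-0.3, -1, 0], [-0.3, -0.6, 0]], "twist": [0, 0, 0, 0, 0]}}

```text
time: 20.55
tool_pos: [435.6, 291.4, 171.2]
tcp_rot: [-3.141, -0.001, -0.056]
contact_force: [-0.3, 0.0, 0.3]
grip_width: 56.1
finger_force: 0.0
```

```bash
python3 - <<'E'
from h import *
togo(436.5,292,84,-.06)
im=capture('scene');cv2.imwrite('pics/s5.png',im[:,:,::-1]);h=cv2.cvtColor(im,cv2.COLOR_RGB2HSV)
m=((h[:,:,1]>110)&(h[:,:,0]<20)&(h[:,:,2]<150)).astype(np.uint8)*255; m[:,:395]=0;m[:150]=0;m[230:]=0;m[:,480:]=0
for c in cv2.findContours(m,cv2.RETR_EXTERNAL,cv2.CHAIN_APPROX_NONE)[0]:
    if cv2.contourArea(c)>30: print(cv2.contourArea(c),cv2.boundingRect(c),cv2.minAreaRect(c))
for z in(82,168):print(proj('scene',[436.5,292,z]))
E
```

```text
units [ 0.03 -0.03  3.49] twist 0.04
t 20.55 p [435.6 291.4 171.2] rpy [-3.141e+00 -1.000e-03 -5.600e-02] F [-0.3  0.   0.3] M [0.05 0.03 0.04] w 56.1 ff 0.0
320.5 (431, 188, 21, 31) ((440.46551513671875, 203.08621215820312), (13.55575942993164, 28.782777786254883), 21.801410675048828)
[436.4 213.7]
[445.8 189.3]
```

>>> {"api": "arm_command", "payload": {"gripper": [56, 56, 56, 56, 56], "dp": [[0, 0, 0.5], [0, 0, 1], [0, 0, 1], [0, 0, 0.8], [0, 0, 0.15]], "twist": [0, 0, 0, 0, 0]}}

```text
time: 21.22
tool_pos: [435.0, 288.9, 82.6]
tcp_rot: [3.139, 0.003, -0.058]
contact_force: [0.3, 0.1, 0.6]
grip_width: 56.1
finger_force: 0.0
```

```bash
python3 -c "
from h import *
togo(436.5,292,84,-.06)"
```

```text
units [ 0.05 -0.13 -0.06] twist 0.02
t 21.23 p [435.  288.9  82.6] rpy [ 3.139e+00  3.000e-03 -5.800e-02] F [0.3 0.1 0.6] M [0.07 0.07 0.03] w 56.1 ff 0.0
```

>>> {"api": "arm_command", "payload": {"gripper": [56, 56, 20, 20, 20], "dp": [[0.05, -0.1, 0], [0, 0, 0], [0, 0, 0], [0, 0, 0], [0, 0, 0]], "twist": [0, 0, 0, 0, 0]}}

```text
time: 21.85
tool_pos: [437.2, 292.8, 84.5]
tcp_rot: [-3.142, -0.0, -0.057]
contact_force: [0.8, -0.3, 0.4]
grip_width: 30.5
finger_force: 0.3
```

>>> {"api": "arm_command", "payload": {"gripper": [20, 20, 20, 20, 20], "dp": [[0, 0, 0], [0, 0, 0], [0, 0, 0], [0, 0, 0], [0, 0, 0]], "twist": [0, 0, 0, 0, 0]}}

```text
time: 22.48
tool_pos: [437.3, 292.8, 84.5]
tcp_rot: [3.142, -0.0, -0.057]
contact_force: [0.2, -0.3, 2.1]
grip_width: 27.0
finger_force: 29.6
```

```bash
python3 -c "
from h import *
togo(436.5,292,84,-.06)"
```

```text
units [-0.03  0.03  0.02] twist 0.03
t 22.48 p [437.3 292.8  84.5] rpy [ 3.142 -0.    -0.057] F [ 0.2 -0.3  2.1] M [-0.07  0.1   0.03] w 27.0 ff 29.6
```

>>> {"api": "arm_command", "payload": {"gripper": [20, 20, 20, 20, 20], "dp": [[0, 0, -0.3], [0, 0, -1], [0, 0, -1], [0, 0, -1], [0, 0, -1]], "twist": [0, 0, 0, 0, 0]}}

```text
time: 23.1
tool_pos: [437.1, 292.8, 192.8]
tcp_rot: [3.142, 0.0, -0.057]
contact_force: [1.0, 0.9, -1.4]
grip_width: 27.0
finger_force: 29.7
```

>>> {"api": "arm_command", "payload": {"gripper": [20, 20, 20, 20, 20], "dp": [[0, 0.3, 0], [0.2, 1, 0], [0.2, 1, 0], [0.2, 1, 0], [0.2, 1, 0]], "twist": [0, 0, 0, 0, 0]}}

```text
time: 23.72
tool_pos: [450.3, 182.9, 190.5]
tcp_rot: [3.141, 0.002, -0.057]
contact_force: [-0.3, 0.2, -1.2]
grip_width: 27.2
finger_force: 29.7
```

```bash
python3 - <<'E'
from h import *
from scipy.optimize import least_squares
st()
im=cv2.imread('pics/t2.png'); f=cv2.resize(im,None,fx=8,fy=8,interpolation=cv2.INTER_CUBIC);g=cv2.cvtColor(f,cv2.COLOR_BGR2GRAY)
T=lambda x,y,z:ray('top',(x+.5)/8-.5,(y+.5)/8-.5,z)
# wheel edge: radial bright->dark crossings
c=np.array([275.3,199.])*8+3.5; P=[]
for a in np.radians(np.r_[-60:60:2,120:240:2,75:105:2]):
    r=np.arange(42*8,58*8); x=(c[0]+r*np.cos(a)).astype(int); y=(c[1]+r*np.sin(a)).astype(int)
    d=np.convolve(g[y,x].astype(float),np.r_[np.ones(8),-np.ones(8)],'valid'); i=np.argmin(d)
    if d[i]<-200: P.append((x[i+8],y[i+8]))
W=np.array([T(*p,67)[:2] for p in P])
s=least_squares(lambda q:np.hypot(*(W-q[:2]).T)-q[2],[571,-8,114],loss='soft_l1').x;print('wheel',s.round(1),len(P))
# slot: dark pixels inside head
hx,hy=((250+220/7)*8,(205+271/7)*8)
yy,xx=np.mgrid[0:g.shape[0],0:g.shape[1]]; R0=np.hypot(xx-hx,yy-hy)
m=(R0<38)&(g<95); pts=np.c_[xx[m],yy[m]].astype(float);mu=pts.mean(0);u=np.linalg.svd(pts-mu,full_matrices=False)[2][0]
print('slot',len(pts),mu,T(*mu,78),u, np.linalg.svd(pts-mu)[1] if len(pts)<50 else (pts-mu).std(0))
h=[T(*(mu+k*u*20),78) for k in(-1,1)];d=h[1]-h[0];print('yaw',np.arctan2(d[1],d[0]))
E
```

```text
t 23.73 p [450.3 182.9 190.5] rpy [ 3.141e+00  2.000e-03 -5.700e-02] F [-0.3  0.2 -1.2] M [-0.03 -0.01 -0.06] w 27.2 ff 29.7
wheel [572.4  -7.1 113.5] 131
slot 1213 [2251.74525969 1953.84583677] [473.1 -19.4  78. ] [0.99481264 0.10172417] [21.43338931  5.14971017]
yaw -1.6713732442497415
```

The wheel fit has R 113.5 (114 expected), with the axle at (572.4,-7.1). The slot is at (473.1,-19.4), 100 mm out, and lies at yaw 1.47. These all agree with the sizes given.

>>> {"api": "arm_command", "payload": {"gripper": [20, 20, 20, 20, 20], "dp": [[0.2, 1, 0], [0.2, 1, 0], [0.2, 1, 0], [0.2, 1, 0], [0.2, 1, 0]], "twist": [0, 0, 0, 0, 0]}}

```text
time: 24.35
tool_pos: [467.9, 56.9, 190.5]
tcp_rot: [3.141, 0.002, -0.057]
contact_force: [0.4, -0.3, -1.3]
grip_width: 27.3
finger_force: 29.7
```

>>> {"api": "arm_command", "payload": {"gripper": [20, 20, 20, 20, 20], "dp": [[0.2, 1, 0], [0.1, 1, 0], [0, 0.7, 0], [0, 0.2, 0], [0, 0, 0]], "twist": [0, 0, 0, -0.5, -1]}}

```text
time: 24.98
tool_pos: [471.6, -15.3, 191.1]
tcp_rot: [-3.141, 0.001, 0.075]
contact_force: [0.2, 0.3, -0.7]
grip_width: 27.1
finger_force: 29.7
```

>>> {"api": "arm_command", "payload": {"gripper": [20, 20, 20, 20, 20], "dp": [[0, 0, 0], [0, 0, 0], [0, 0, 0], [0, 0, 0], [0, 0, 0]], "twist": [-1, -1, -1, -1, -1]}}

```text
time: 25.6
tool_pos: [471.6, -14.7, 191.1]
tcp_rot: [-3.141, 0.001, 0.513]
contact_force: [-0.0, -0.9, -1.1]
grip_width: 27.0
finger_force: 29.7
```

>>> {"api": "arm_command", "payload": {"gripper": [20, 20, 20, 20, 20], "dp": [[0, 0, 0], [0, 0, 0], [0, 0, 0], [0, 0, 0], [0, 0, 0]], "twist": [-1, -1, -1, -1, -1]}}

```text
time: 26.22
tool_pos: [471.6, -14.7, 191.2]
tcp_rot: [-3.14, 0.001, 0.95]
contact_force: [0.6, -0.0, -1.2]
grip_width: 26.7
finger_force: 29.7
```

>>> {"api": "arm_command", "payload": {"gripper": [20, 20, 20, 20, 20], "dp": [[0, 0, 0], [0, 0, 0], [0, 0, 0], [0, 0, 0], [0, 0, 0]], "twist": [-1, -1, -1, -1, -1]}}

```text
time: 26.85
tool_pos: [471.6, -14.7, 191.1]
tcp_rot: [-3.14, 0.0, 1.386]
contact_force: [-0.3, -1.5, -0.8]
grip_width: 26.8
finger_force: 29.7
```

```bash
python3 - <<'E'
from h import *
togo(472.7,-19.4,148,1.47)
E
```

```text
units [-0.18  0.08  1.73] twist -0.96
t 26.85 p [471.6 -14.7 191.1] rpy [-3.14   0.     1.386] F [-0.3 -1.5 -0.8] M [-0.01 -0.12  0.02] w 26.8 ff 29.7
```

>>> {"api": "arm_command", "payload": {"gripper": [20, 20, 20, 20, 20], "dp": [[-0.18, 0.06, 0.3], [0, 0, 0.8], [0, 0, 0.5], [0, 0, 0.1], [0, 0, 0]], "twist": [-0.95, 0, 0, 0, 0]}}

```text
time: 27.48
tool_pos: [473.0, -19.4, 149.5]
tcp_rot: [3.142, 0.0, 1.466]
contact_force: [1.0, -0.6, -0.9]
grip_width: 27.1
finger_force: 29.7
```

```bash
python3 - <<'E'
from h import *
togo(472.7,-19.4,139,1.47)
im=capture('scene')[:,:,::-1]
cv2.imwrite('pics/d1.png',cv2.resize(im[120:220,230:340],None,fx=5.5,fy=5.5,interpolation=cv2.INTER_CUBIC))
print((proj('scene',[472.7,-19.4,80.5])-[230,120])*5.5)
E
```

```text
units [-0.   -0.01  0.42] twist -0.05
t 27.48 p [473.  -19.4 149.5] rpy [3.142 0.    1.466] F [ 1.  -0.6 -0.9] M [ 0.01 -0.1   0.04] w 27.1 ff 29.7
[368.5  314.05]
```

>>> {"api": "arm_command", "payload": {"gripper": [20, 20, 20, 20, 20], "dp": [[0, 0, 0.1], [0, 0, 0.08], [0, 0, 0.06], [0, 0, 0.04], [0, 0, 0]], "twist": [0, 0, 0, 0, 0]}}

```text
time: 28.15
tool_pos: [472.9, -19.4, 142.3]
tcp_rot: [-3.141, 0.0, 1.466]
contact_force: [0.4, 1.0, -1.6]
grip_width: 26.9
finger_force: 29.7
```

```bash
python3 - <<'E'
from h import *
togo(472.7,-19.4,139,1.47)
E
```

```text
units [-0.   -0.01  0.13] twist -0.05
t 28.15 p [472.9 -19.4 142.3] rpy [-3.141  0.     1.466] F [ 0.4  1.  -1.6] M [ 0.   -0.06  0.04] w 26.9 ff 29.7
```

>>> {"api": "arm_command", "payload": {"gripper": [20, 20, 20, 20, 20], "dp": [[0, 0, 0.05], [0, 0, 0.04], [0, 0, 0.03], [0, 0, 0.01], [0, 0, 0]], "twist": [0, 0, 0, 0, 0]}}

```text
time: 28.78
tool_pos: [472.9, -19.4, 139.1]
tcp_rot: [-3.142, 0.0, 1.466]
contact_force: [1.0, 0.6, -1.4]
grip_width: 26.8
finger_force: 29.7
```

```bash
python3 - <<'E'
from h import *
togo(472.7,-19.4,139,1.47)
im=capture('scene')[:,:,::-1]
a=cv2.resize(im[120:220,230:340],None,fx=5,fy=5,interpolation=cv2.INTER_CUBIC)
cv2.imwrite('pics/d2.png',a)
E
```

```text
units [-0.   -0.01  0.01] twist -0.05
t 28.77 p [472.9 -19.4 139.1] rpy [-3.142  0.     1.466] F [ 1.   0.6 -1.4] M [-0.   -0.11 -0.06] w 26.8 ff 29.7
```

View pics/d2.png

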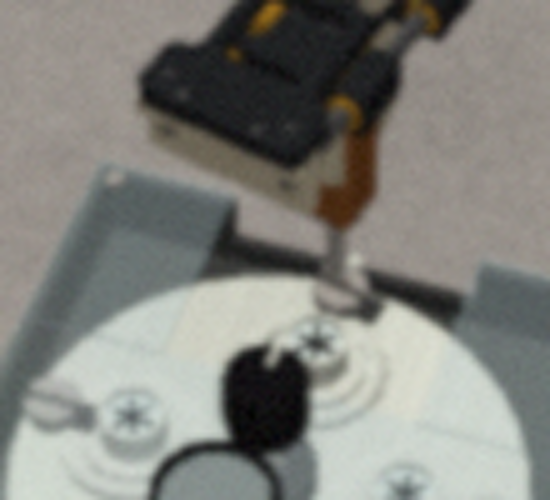

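The picture shows the blade in the slotted head at about (340,285), and the cell in the pocket at (315,345). Both the height and the light force fit a seated blade. Now I'll press lightly and turn it clockwise.

>>> {"api": "arm_command", "payload": {"gripper": [20, 20, 20, 20, 20], "dp": [[0, 0, 0.03], [0, 0, 0], [0, 0, 0], [0, 0, 0], [0, 0, 0]], "twist": [0, 0.3, 0.7, 1, 1]}}

```text
time: 29.45
tool_pos: [472.9, -19.3, 138.8]
tcp_rot: [3.141, -0.0, 1.2]
contact_force: [-1.1, 0.4, 4.6]
grip_width: 27.1
finger_force: 29.6
```

```bash
python3 - <<'E'
from h import *
togo(472.7,-19.4,139,.115)
E
```

```text
units [-0.01 -0.01 -0.01] twist 12.44
t 29.45 p [472.9 -19.3 138.8] rpy [ 3.141 -0.     1.2  ] F [-1.1  0.4  4.6] M [0.11 0.33 0.02] w 27.1 ff 29.6
```

>>> {"api": "arm_command", "payload": {"gripper": [20, 20, 20, 20, 20], "dp": [[0, 0, 0], [0, 0, 0], [0, 0, 0], [0, 0, 0], [0, 0, 0]], "twist": [1, 1, 1, 1, 1]}}

```text
time: 30.08
tool_pos: [472.8, -19.4, 138.8]
tcp_rot: [3.141, 0.0, 0.764]
contact_force: [-2.6, 0.3, 4.1]
grip_width: 26.7
finger_force: 29.6
```

>>> {"api": "arm_command", "payload": {"gripper": [20, 20, 20, 20, 20], "dp": [[0, 0, 0], [0, 0, 0], [0, 0, 0], [0, 0, 0], [0, 0, 0]], "twist": [1, 1, 1, 1, 1]}}

```text
time: 30.7
tool_pos: [472.7, -19.4, 138.8]
tcp_rot: [3.141, 0.0, 0.328]
contact_force: [-1.3, 0.4, 4.9]
grip_width: 27.0
finger_force: 29.6
```

```bash
python3 - <<'E'
from h import *
togo(472.7,-19.4,139,.115)
E
```

```text
units [-0.   -0.   -0.01] twist 2.44
t 30.7 p [472.7 -19.4 138.8] rpy [3.141 0.    0.328] F [-1.3  0.4  4.9] M [-0.04  0.5  -0.03] w 27.0 ff 29.6
```

>>> {"api": "arm_command", "payload": {"gripper": [20, 20, 20, 20, 20], "dp": [[0, 0, 0], [0, 0, 0], [0, 0, 0], [0, 0, 0], [0, 0, 0]], "twist": [0.8, 0.8, 0.6, 0.4, 0.2]}}

```text
time: 31.32
tool_pos: [472.7, -19.5, 138.8]
tcp_rot: [3.141, 0.0, 0.086]
contact_force: [-2.0, 0.4, 5.6]
grip_width: 27.0
finger_force: 29.7
```

```bash
python3 - <<'E'
from h import *
togo(472.7,-19.4,139,.115)
E
```

```text
units [-0.   -0.   -0.01] twist -0.34
t 31.32 p [472.7 -19.5 138.8] rpy [3.141 0.    0.086] F [-2.   0.4  5.6] M [0.01 0.62 0.08] w 27.0 ff 29.7
```

>>> {"api": "arm_command", "payload": {"gripper": [20, 20, 20, 20, 20], "dp": [[0, 0, 0], [0, 0, 0], [0, 0, 0], [0, 0, 0], [0, 0, 0]], "twist": [0.4, 0.4, 0.3, 0.3, 0]}}

```text
time: 31.95
tool_pos: [472.7, -19.5, 138.8]
tcp_rot: [3.141, 0.0, -0.036]
contact_force: [-2.5, -1.1, 5.7]
grip_width: 26.9
finger_force: 29.7
```

```bash
python3 - <<'E'
from h import *
togo(472.7,-19.4,139,.115)
E
```

```text
units [ 0.   -0.   -0.01] twist -1.73
t 31.95 p [472.7 -19.5 138.8] rpy [ 3.141  0.    -0.036] F [-2.5 -1.1  5.7] M [0.02 0.64 0.03] w 26.9 ff 29.7
```

>>> {"api": "arm_command", "payload": {"gripper": [20, 20, 20, 20, 20], "dp": [[0, 0, 0], [0, 0, 0], [0, 0, 0], [0, 0, 0], [0, 0, 0]], "twist": [0.3, 0.3, 0.2, 0.2, 0]}}

```text
time: 32.58
tool_pos: [472.7, -19.5, 138.8]
tcp_rot: [3.141, 0.0, -0.123]
contact_force: [-2.5, -0.2, 5.5]
grip_width: 26.8
finger_force: 29.7
```

```bash
python3 - <<'E'
from h import *
togo(472.7,-19.4,139,.115)
E
```

```text
units [ 0.   -0.   -0.01] twist -2.73
t 32.58 p [472.7 -19.5 138.8] rpy [ 3.141  0.    -0.123] F [-2.5 -0.2  5.5] M [0.01 0.65 0.07] w 26.8 ff 29.7
```

>>> {"api": "arm_command", "payload": {"gripper": [20, 20, 20, 20, 20], "dp": [[0, 0, 0], [0, 0, 0], [0, 0, 0], [0, 0, 0], [0, 0, 0]], "twist": [0.2, 0.2, 0.2, 0.2, 0]}}

```text
time: 33.2
tool_pos: [472.7, -19.6, 138.8]
tcp_rot: [3.141, -0.0, -0.193]
contact_force: [-2.9, -1.0, 5.1]
grip_width: 26.6
finger_force: 29.9
```

```bash
python3 - <<'E'
from h import *
togo(472.7,-19.4,139,.115)
print([get_obs()['moment'].round(3) for _ in range(3)])
im=capture('scene')[:,:,::-1]
for n in('pics/d2b.png',):cv2.imwrite(n,cv2.resize(im[160:210,270:325],None,fx=10,fy=10,interpolation=cv2.INTER_CUBIC))
g=cv2.cvtColor(im,cv2.COLOR_BGR2GRAY)
print((proj('scene',[472.7,-19.4,80.5])),proj('scene',[472.7+20,-17,73])); print(g[168:192,284:314])
E
```

```text
units [-0.   -0.01 -0.01] twist -3.53
t 33.2 p [472.7 -19.6 138.8] rpy [ 3.141 -0.    -0.193] F [-2.9 -1.   5.1] M [-0.06  0.64  0.12] w 26.6 ff 29.9
[array([-0.061,  0.639,  0.122]), array([-0.061,  0.639,  0.122]), array([-0.061,  0.639,  0.122])]
[297.  177.1] [294.1 185.9]
[[113 120 123 130 139 143 143 143 146 147 143 140 116  92  88  98 119 140
  144 149 149 150 151 150 148 151 147 144 146 140]
 [ 70  79  85  99 110 117 126 134 140 147 148 138 120  90  90  99 123 139
  147 146 149 151 150 150 150 148 148 147 148 146]
 [ 45  47  57  63  67  80  90 100 115 126 129 132 112  90  91 104 131 151
  151 148 146 149 145 146 150 144 147 149 147 148]
 [ 33  35  42  43  46  53  57  64  71  82  88  97  95  87  91 107 145 168
  160 148 146 145 147 144 146 141 146 147 145 145]
 [ 32  33  32  36  35  39  42  45  49  51  66  76  84  81  86 107 143 169
  160 140 140 140 145 143 142 144 142 145 148 144]
 [ 48  44  43  38  38  33  37  32  43  57  79  95 100  88  90 101 127 138
  128 114 116 124 129 136 140 137 140 143 142 149]
 [ 87  89  89  85  75  68  58  56  61  91 121 128 120  97  91  97 120 13
[... 1478 characters left out ...]
186 184 190 202 207 208
  206 206 205 209 211 215 217 214 214 211 213 215]
 [170 185 197 199 197 178 146 130 116 106 128 142 162 185 199 204 212 212
  209 209 208 209 214 213 216 213 211 212 213 216]
 [154 188 196 203 200 179 153 107  73  60  89 128 171 202 205 208 208 205
  206 210 205 208 212 213 216 215 210 211 214 216]
 [136 168 154 160 161 145 134 121  95  78  94 122 168 198 200 196 205 201
  199 204 207 206 210 215 214 213 210 214 216 217]
 [134 143  95  83  87 105 146 163 136 129 145 138 151 180 179 179 202 208
  202 201 205 205 204 208 212 213 211 215 215 214]
 [139 118  60  34  42  78 135 161 154 166 190 179 167 163 154 166 202 209
  204 202 204 202 198 199 208 213 213 214 214 215]]
```

The moment is now rising (0.03, 0.07, 0.12 N m), so the clip is at its stop. I'll relieve the twist within the slot's play, lift out and check the clip by its slot angle.

>>> {"api": "arm_command", "payload": {"gripper": [20, 20, 20, 20, 20], "dp": [[0, 0, 0], [0, 0, 0], [0, 0, -0.2], [0, 0, -0.8], [0, 0, -1]], "twist": [-0.8, -0.8, 0, 0, 0]}}

```text
time: 33.88
tool_pos: [472.5, -19.3, 188.5]
tcp_rot: [-3.141, 0.002, -0.055]
contact_force: [0.0, 0.1, -1.6]
grip_width: 26.7
finger_force: 29.9
```

>>> {"api": "arm_command", "payload": {"gripper": [20, 20, 20, 20, 20], "dp": [[0, -0.5, -0.2], [0, -1, 0], [0, -1, 0], [0, -1, 0], [0, -1, 0]], "twist": [0, 0, 0, 0, 0]}}

```text
time: 34.5
tool_pos: [478.2, 94.5, 192.4]
tcp_rot: [-3.142, 0.002, -0.053]
contact_force: [0.7, -0.3, -1.1]
grip_width: 27.0
finger_force: 29.9
```

```bash
python3 - <<'E'
from h import *
togo(437.3,292.8,84.5,-.057)
im=capture('top')[:,:,::-1]; cv2.imwrite('pics/t3.png',im); f=cv2.resize(im,None,fx=8,fy=8,interpolation=cv2.INTER_CUBIC);g=cv2.cvtColor(f,cv2.COLOR_BGR2GRAY)
T=lambda x,y,z:ray('top',(x+.5)/8-.5,(y+.5)/8-.5,z)
print(im[200:262:4,262:300:4].mean(2).astype(int))
hx,hy=((250+220/7)*8,(205+271/7)*8); yy,xx=np.mgrid[0:g.shape[0],0:g.shape[1]]; R0=np.hypot(xx-hx,yy-hy)
for rr in(34,44):
  m=(R0<rr)&(g<95); pts=np.c_[xx[m],yy[m]].astype(float);mu=pts.mean(0);_,s,V=np.linalg.svd(pts-mu,full_matrices=False);u=V[0]
  h=[T(*(mu+k*u*20),78) for k in(-1,1)];d=h[1]-h[0];print('slot',len(pts),T(*mu,78),s/len(pts)**.5,'yaw',np.arctan2(d[1],d[0])%np.pi)
m=((g<110)*255).astype(np.uint8)
y0,x0=215*8,265*8
for c in cv2.findContours(m[y0:240*8,x0:300*8],cv2.RETR_EXTERNAL,cv2.CHAIN_APPROX_NONE)[0]:
    if cv2.contourArea(c)>1500:
        r=cv2.minAreaRect(c);print('dark',cv2.contourArea(c),r,T(r[0][0]+x0,r[0][1]+y0,72))
sm=g[225*8+4:258*8:8,268*8+4:296*8:8];print(sm)
E
```

```text
units [-2.05 -7.83  4.32] twist 0.04
t 34.5 p [478.2  94.5 192.4] rpy [-3.142e+00  2.000e-03 -5.300e-02] F [ 0.7 -0.3 -1.1] M [ 0.03  0.03 -0.04] w 27.0 ff 29.9
[[176 127  35  26  28  29 169 174 149 152]
 [178 180  82  23  22 108 174 172 175 172]
 [173 177 180  94 111 175 173 174 173 172]
 [174 177 179 183 151 168 172 177 171 176]
 [177 182 175 177 178 172 175 174 171 176]
 [177 169 175 181 181 184 178 177 171 173]
 [191 187 188 186  93 173 184 159 173 176]
 [ 47  47  44 189  56  68 179 163 175 172]
 [ 48  72  49 177 188 182 179 172 172 171]
 [ 47  46  53 177  55  53 167 176 172 171]
 [ 47  47  44 166 142 136 171 170 175 174]
 [ 45  47  43 184 143 114 136 171 176 181]
 [ 47  44  43 182 148  72 184 122  61  62]
 [ 49  46  48  54  62 158  61  62  59  57]
 [ 47  45  45 125 119 117 119 119 119 121]
 [ 48  47  46 121 118 119 114 121 117 116]]
slot 1016 [474.1 -18.7  78. ] [19.41874536  4.39108149] yaw 0.11065722117389543
slot 1355 [475.  -18.7  78. ] [25.4939517   5.00757457] yaw 0.10057691745484831
dark 1541.5 ((123.10999298095703, 179.27000427246094), (41.8607292175293, 47.3761558532714
[... 3273 characters left out ...]
 46  47  48  51  61  62  54  57  55  55  62  55  74 122 167 139  79  59
   61  63  62  64  63  59  60  60  60  62]
 [ 46  46  46  49  54  57  65  63  63  64  61  61  87 180 193 140  75  57
   60  62  61  60  60  74  92  94  96 108]
 [ 48  45  47  49  60  62  61  62  61  63  60  60  65 173 187 138  98  93
   93 108 112 123 124 121 122 123 123 125]
 [ 44  48  47  48  60  63  76  77  89  93  97 106 119 128 117 117 123 125
  123 120 124 122 121 117 120 120 121 121]
 [ 47  44  45  63 121 129 129 123 121 120 121 121 119 115 118 122 122 121
  120 121 122 121 120 119 120 122 120 120]
 [ 67  61  47  87 121 121 119 119 120 116 119 120 120 117 116 119 119 120
  118 121 118 120 118 115 114 115 114 116]]
```

The slot now lies at yaw 0.105, which is 1.365 rad clockwise of its start, so the clip is home. I'm taking the driver back.

>>> {"api": "arm_command", "payload": {"gripper": [20, 20, 20, 20, 20], "dp": [[-0.3, -1, 0], [-0.3, -1, 0], [-0.3, -1, 0], [-0.3, -1, 0], [-0.3, -1, 0]], "twist": [0, 0, 0, 0, 0]}}

```text
time: 35.17
tool_pos: [447.0, 220.8, 192.5]
tcp_rot: [3.141, 0.001, -0.053]
contact_force: [0.5, 0.8, -1.8]
grip_width: 27.3
finger_force: 29.9
```

>>> {"api": "arm_command", "payload": {"gripper": [20, 20, 20, 20, 20], "dp": [[-0.3, -1, 0], [-0.25, -0.9, 0], [0, -0.6, 0], [0, -0.2, 0], [0, 0, 0]], "twist": [0, 0, 0, 0, 0]}}

```text
time: 35.8
tool_pos: [437.8, 287.7, 193.0]
tcp_rot: [3.141, 0.0, -0.053]
contact_force: [0.5, -1.1, -0.6]
grip_width: 27.3
finger_force: 29.9
```

```bash
python3 -c "
from h import *
togo(437.3,292.8,84.5,-.057)"
```

```text
units [-0.03 -0.21  4.34] twist 0.05
t 35.8 p [437.8 287.7 193. ] rpy [ 3.141  0.    -0.053] F [ 0.5 -1.1 -0.6] M [ 0.06  0.03 -0.02] w 27.3 ff 29.9
```

>>> {"api": "arm_command", "payload": {"gripper": [20, 20, 20, 20, 20], "dp": [[-0.02, -0.2, 0], [0, 0, 0.8], [0, 0, 0.6], [0, 0, 0.2], [0, 0, 0]], "twist": [0, 0, 0, 0, 0]}}

```text
time: 36.42
tool_pos: [437.5, 292.7, 153.3]
tcp_rot: [3.141, 0.0, -0.053]
contact_force: [-0.1, -0.1, -0.9]
grip_width: 27.2
finger_force: 29.9
```

```bash
python3 -c "
from h import *
togo(437.3,292.8,84.5,-.057)"
```

```text
units [-0.01 -0.    2.75] twist 0.05
t 36.42 p [437.5 292.7 153.3] rpy [ 3.141  0.    -0.053] F [-0.1 -0.1 -0.9] M [-0.04 -0.04 -0.05] w 27.2 ff 29.9
```

>>> {"api": "arm_command", "payload": {"gripper": [20, 20, 20, 20, 20], "dp": [[0, 0, 0.3], [0, 0, 0.3], [0, 0, 0.3], [0, 0, 0.1], [0, 0, 0]], "twist": [0, 0, 0, 0, 0]}}

```text
time: 37.05
tool_pos: [437.5, 292.8, 128.1]
tcp_rot: [3.141, 0.0, -0.053]
contact_force: [-0.5, 0.8, 0.0]
grip_width: 27.1
finger_force: 29.9
```

```bash
python3 -c "
from h import *
togo(437.3,292.8,84.5,-.057)"
```

```text
units [-0.01  0.    1.75] twist 0.05
t 37.05 p [437.5 292.8 128.1] rpy [ 3.141  0.    -0.053] F [-0.5  0.8  0. ] M [0.04 0.01 0.03] w 27.1 ff 29.9
```

The blade is in the hole with no contact. I'll lower it the rest of the way.

>>> {"api": "arm_command", "payload": {"gripper": [20, 20, 20, 20, 20], "dp": [[0, 0, 0.5], [0, 0, 0.6], [0, 0, 0.4], [0, 0, 0.18], [0, 0, 0]], "twist": [0, 0, 0, 0, 0]}}

```text
time: 37.67
tool_pos: [437.4, 292.8, 86.0]
tcp_rot: [3.141, 0.001, -0.053]
contact_force: [-0.3, 0.4, -1.0]
grip_width: 26.9
finger_force: 29.9
```

```bash
python3 -c "
from h import *
togo(437.3,292.8,84.5,-.057)"
```

```text
units [-0.    0.    0.06] twist 0.05
t 37.67 p [437.4 292.8  86. ] rpy [ 3.141e+00  1.000e-03 -5.300e-02] F [-0.3  0.4 -1. ] M [ 0.05 -0.03  0.01] w 26.9 ff 29.9
```

>>> {"api": "arm_command", "payload": {"gripper": [20, 20, 20, 56, 56], "dp": [[0, 0, 0.05], [0, 0, 0.01], [0, 0, 0], [0, 0, 0], [0, 0, 0]], "twist": [0, 0, 0, 0, 0]}}

```text
time: 38.3
tool_pos: [437.7, 293.0, 85.1]
tcp_rot: [-3.141, -0.0, -0.053]
contact_force: [0.8, 0.5, -0.3]
grip_width: 42.3
finger_force: 0.0
```

>>> {"api": "arm_command", "payload": {"gripper": [56, 56, 56, 56, 56], "dp": [[0, 0, 0], [0, 0, -0.5], [0, 0, -1], [0, 0, -1], [0, 0, -1]], "twist": [0, 0, 0, 0, 0]}}

```text
time: 38.92
tool_pos: [437.7, 293.0, 174.2]
tcp_rot: [-3.141, -0.001, -0.053]
contact_force: [1.0, 0.3, 0.3]
grip_width: 55.8
finger_force: 0.0
```

>>> {"api": "arm_command", "payload": {"gripper": [56, 56, 56, 56, 56], "dp": [[0, 0, -1], [0, 0, -0.5], [-0.5, 1, 0], [-0.5, 1, 0], [-0.5, 1, 0]], "twist": [0, 0, 0, 0, 0]}}

```text
time: 39.55
tool_pos: [395.5, 219.2, 209.8]
tcp_rot: [3.141, 0.0, -0.052]
contact_force: [0.2, -0.2, 0.2]
grip_width: 56.1
finger_force: 0.0
```

```bash
python3 - <<'E'
from h import *
st()
im=capture('scene');h=cv2.cvtColor(im,cv2.COLOR_RGB2HSV);i0=cv2.imread('pics/scene0.png')
def han(im):
    h=cv2.cvtColor(im,cv2.COLOR_BGR2HSV);m=((h[:,:,1]>110)&(h[:,:,0]<20)&(h[:,:,2]<150)).astype(np.uint8)*255; m[:,:395]=0;m[:150]=0;m[230:]=0;m[:,480:]=0
    for c in cv2.findContours(m,cv2.RETR_EXTERNAL,cv2.CHAIN_APPROX_NONE)[0]:
        if cv2.contourArea(c)>30: print(cv2.contourArea(c),cv2.boundingRect(c),[np.round(v,1) for v in cv2.minAreaRect(c)])
n=np.ascontiguousarray(im[:,:,::-1]);han(i0);han(n)
# anything else that changed
d=cv2.absdiff(cv2.GaussianBlur(i0,(5,5),0),cv2.GaussianBlur(n,(5,5),0)).max(2)
for c in cv2.findContours(((d>30)*255).astype(np.uint8),cv2.RETR_EXTERNAL,cv2.CHAIN_APPROX_NONE)[0]:
    if cv2.contourArea(c)>15: print('chg',cv2.boundingRect(c))
t=capture('top')[:,:,::-1];g=cv2.cvtColor(np.ascontiguousarray(t),cv2.COLOR_BGR2GRAY);g3=cv2.imread('pics/t3.png',0)
print('diff projector top vs t3', int(cv2.absdiff(cv2.blur(g,(3,3)),cv2.blur(g3,(3,3)))[140:255,225:330].max()))
E
```

```text
t 39.55 p [395.5 219.2 209.8] rpy [ 3.141  0.    -0.052] F [ 0.2 -0.2  0.2] M [-0.02  0.06  0.02] w 56.1 ff 0.0
318.5 (431, 188, 22, 31) [array([440.6, 203.2]), array([13.9, 28.9]), np.float64(20.0)]
304.5 (431, 189, 22, 30) [array([441.1, 202.6]), array([13.3, 29.9]), np.float64(23.2)]
chg (264, 243, 11, 10)
chg (295, 233, 24, 17)
chg (240, 229, 18, 15)
chg (299, 227, 6, 5)
chg (305, 221, 28, 10)
chg (308, 215, 6, 7)
chg (236, 198, 14, 9)
chg (259, 191, 16, 14)
chg (300, 186, 24, 19)
chg (251, 180, 20, 11)
chg (289, 172, 15, 26)
chg (175, 151, 21, 18)
chg (362, 31, 16, 10)
chg (381, 30, 114, 117)
chg (360, 24, 38, 30)
chg (410, 17, 75, 29)
chg (419, 0, 100, 33)
chg (409, 0, 7, 11)
chg (372, 0, 21, 19)
chg (362, 0, 5, 6)
chg (348, 0, 6, 28)
chg (330, 0, 56, 94)
diff projector top vs t3 147
```

```bash
python3 -c "
from plant import *
print(close_job())"
```

```text
the job is handed in; nothing more can be done
None
```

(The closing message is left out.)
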